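Set up the burnishing place

TASK

Set out the burnishing kit: stand the blue cup centred on the tile with the blue disc and the white cup centred on the tile with the white disc, and lay the wooden rib and the dark pebble flat on the tiles that bear their outlines, each centred and lying along its outline. Keep the two cups upright all the way; the other things on the table are not part of the kit.

Things in the scene. Friction and masses are not known exactly. Their poses are not given: they have to be found in the camera images.
- blue_cup_center (a point): blue mottled open cup with whitish flecks, loose, round, 52 mm across the rim, about 44 mm across the foot, 45 mm high, about 0.11 kg, hollow; the point is on its axis half-way up (22.5 mm above its foot), z is its upright axis
- white_cup_center (a point): white mottled open cup, loose, round, 58 mm across the rim, about 49 mm across the foot, 52 mm high, about 0.11 kg, hollow; the point is on its axis half-way up (26 mm above its foot), z is its upright axis
- rib_center (a point): flat pinkish-brown wooden rib (potter's smoothing tool) with a small hole, loose, an oval 107 mm long along its own y, 48 mm wide along its own x, 8 mm thick, about 0.03 kg; lies flat, take it across its width; the point is at its centre, half-way up (4 mm above its underside), z up; either end may point either way on its tile
- pebble_center (a point): dark grey-brown smooth burnishing pebble, loose, an oval 60 mm long along its own y, 28 mm wide along its own x, 14 mm thick, about 0.045 kg; lies flat, take it across its width; the point is at its centre, half-way up (7 mm above its underside), z up; either end may point either way on its tile
- blue_tile_top (a point): fixed round dark grey tile, 84 mm across and 6 mm thick, with a painted blue disc 58 mm across: the place of the blue cup; the point is the centre of its upper face, z up
- white_tile_top (a point): fixed round dark grey tile, 84 mm across and 6 mm thick, with a painted white disc 58 mm across: the place of the white cup; the point is the centre of its upper face, z up
- rib_tile_top (a point): fixed oblong dark grey tile, 120 mm along its own y, 64 mm along its own x, 6 mm thick, with a painted pinkish-brown long oval 110 x 52 mm along its y: the place of the rib; the point is the centre of its upper face, z up
- pebble_tile_top (a point): fixed oblong pale tile, 80 mm along its own y, 50 mm along its own x, 6 mm thick, with a painted black oval 64 x 32 mm along its y: the place of the pebble; the point is the centre of its upper face, z up
There are look-alikes about, which are no part of the job. Leave any pink look-alike of the part that bears pebble_center alone.

How it is judged:
At the end, for the whole second after the job is handed in: All four rest still on their own tiles: centres within 12 mm of the tile centre seen from above, height within 4 mm of resting on it, level or upright within 0.12 rad; long axes of rib and pebble within 0.26 rad of their outlines, either way round (horizontal distance between blue_cup_center and blue_tile_top below 0.012 m and z of blue_cup_center in the frame of blue_tile_top between 0.0185 and 0.0265 m and angle between each of blue_cup_center, white_cup_center, rib_center, pebble_center's own z axis and vertical below 0.12 rad and linear speed of each of blue_cup, white_cup, rib, pebble below 0.02 m/s and horizontal distance between white_cup_center and white_tile_top below 0.012 m and z of white_cup_center in the frame of white_tile_top between 0.022 and 0.03 m and horizontal distance between rib_center and rib_tile_top below 0.012 m and z of rib_center in the frame of rib_tile_top between 0 and 0.008 m and angle between the y axis of rib_center and the y axis of rib_tile_top, either way round below 0.26 rad and horizontal distance between pebble_center and pebble_tile_top below 0.012 m and z of pebble_center in the frame of pebble_tile_top between 0.003 and 0.011 m and angle between the y axis of pebble_center and the y axis of pebble_tile_top, either way round below 0.26 rad); the robot touches nothing.
It fails at once if a cup is tipped by more than 0.7 rad (angle between any of blue_cup_center, white_cup_center's own z axis and vertical above 0.7 rad).
It also fails if it takes over 115 s, if anything falls off the work surface, if the arm or the gripper's body presses on something with over 40 N, if the wrist force passes 120 N, or if a joint passes its speed limit or range.

ROBOT

A 6-joint arm with a two-finger parallel gripper is mounted at the origin on a cart in front of the work surface, level with it; the furniture and walls round the work are solid. World frame = base frame: x ahead of the robot, y to its left, z up, the work surface at z = 0. Lengths are in m, angles in rad, forces in N, time in s.
With the tool pointing down it reaches from about 0.35 to 0.975 m from the base axis. Payload 4.9 kg.
Tool frame: the origin (TCP) lies at the very end of the fingers, on their centre line; the grasp point (between the pads) lies 19 mm behind it; y points along the fingers, z is the direction in which the jaws open and shut, and the axes are right-handed (so a half turn about y gives the same grasp; the last joint's range is limited). The gripper opens to 85 mm and grips with 20 to 120 N. Pads are 22 mm wide; open, the fingers measure 114 mm over their backs; the gripper's body (76 mm by 85 mm) begins 54 mm behind the grasp point. The pads swing forward as they close: fully open they stand 13 mm farther back than shut.
Start: joints at [-1.324, 0.053, 1.613, -0, 1.476, -0.119], TCP at [0.224, -0.584, 0.231] pointing down, gripper open.
Joint ranges: [-3.01, 3.01], [-1.01, 2.22], [0.06, 2.58], [-1.02, 4.17], [0.09, 2.62], [-3.14, 3.14]. Speed limits (rad/s): [2.57, 2.57, 3.14, 3.14, 3.14, 3.14].

INTERFACE

Orientations are given as a rotation vector (axis times angle).
In Python, from station import ctrl gives the robot as it stands.
- The arm moves only by the tool arm_command, never from a script. Its argument "steps" is a list of rows, each a list of 3 entries, a list of its own where there are three numbers: the shift along the tool's x, y, z in m, then the turn, a rotation vector about the tool's x, y, z in degrees, then the opening, from 0 (shut) to 1 (fully open). In form: [[[dx, dy, dz], [ax, ay, az], gripper], ...]. A call has 1 to 5 rows; each row is the pose to reach, as a shift and turn from the pose measured when the call began, along the tool's axes at that moment; what a row does not reach only later rows make up. A row lasts 1/10 s, in which the tool goes at most 50 mm and 8.59 degrees, less where a joint would pass 70% of its speed; a pose out of reach is approached as far as the arm can. A call with a gripper value outside its range is refused whole. The fingers move at their own pace and stop on an object; "force" is the grip in N (left out, the last holds). Time passes only in rows, so rows that repeat a pose let the fingers close. It gives the time, the measured TCP pose, the force and the opening at its end, in the units of the state.
- ctrl.get_obs(): the state, without advancing time (a new reading comes with each control period).
- ctrl.get_image(name): name is "scene" or "top" or "wrist"; returns a dict with "img" (420x560x3 uint8, red, green, blue), "camera_matrix" (3x3 intrinsics, pixels), "world_from_camera" (4x4, takes a point from camera to world coordinates). Camera axes: x right, y up, looking along -z (the intrinsics and any distortion apply to the point x, -y, -z); pixel columns grow to the right and rows downward; lengths in m; the calibration is good to about 2 mm. The wrist camera is an equidistant fisheye: a pixel r from the principal point sees the ray r / f radians off the axis. A picture is of the moment at which its call begins. There is no depth.
- ctrl.finish_job(): hands the job in, once; it reports no verdict.
Trained networks look in a picture, given as the dict that the camera call returned (one of the last four; its "shot" number tells which), for a name from the list of things; names that differ only in an ending like _2 or _b are one class to them, and where a whole thing is asked for, a point or a joint stands for the part that bears it (a point fixed in the world has none). Each returns a list of dicts, best first, with "confidence" (0 to 1); they miss things now and then, are a little off and sometimes report something else, mostly with a low value. They report only what shows in the picture. A call takes as long as a camera call. They do not tell look-alikes from the thing itself.
- ctrl.boxes_of(picture, name): "position" ([row, column] in pixels, amid what is visible of it).
The state is a dict: "t": time; "q": joint angles; "dq": joint speeds; "effort": joint torques, N m; "tool_pos": TCP position; "tool_rot": TCP orientation; "contact_force": force on the tool from outside, world axes, zero at the start; "wrist_torque": the same for the moment, N m; "opening": finger opening in m.
Only numpy, scipy, OpenCV 4.12 (cv2) and the standard library are available. Lean on these libraries where they do the work, as an engineer would, in place of code of your own. Each camera call takes 0.05 s, during which the arm holds its last target.

## Working session

There is one attempt and no reset: what is moved stays moved. The work goes in short steps, Python scripts to look and compute and a tool call to move; the robot and the scene stay as the last step left them, time stands still between calls to the robot, and variables do not carry over. Pictures are saved under pics/ and viewed, and the job is handed in when it is done.

Besides the shell and the picture viewer there is one more tool, called after ">>>" as a command line: name --argument value ..., lists and objects as JSON in quotes. arm_command: Moves the arm, as the interface text tells. Its arguments: {"type":"object","properties":{"steps":{"type":"array"},"force":{"type":"number"}},"required":["steps"]}

```bash
mkdir -p pics; ls
cat > h.py <<'E'
import numpy as np, cv2
from station import ctrl
from scipy.spatial.transform import Rotation as R
def save(d,n): cv2.imwrite('pics/'+n+'.png',cv2.cvtColor(d['img'],cv2.COLOR_RGB2BGR))
def ray(d,rc,fish=False):
    K=np.array(d['camera_matrix']);T=np.array(d['world_from_camera'])
    x=(rc[1]-K[0,2])/K[0,0];y=(rc[0]-K[1,2])/K[1,1]
    if fish:
        r=np.hypot(x,y);s=np.sin(r)/r if r>1e-9 else 1
        v=np.array([x*s,-y*s,-np.cos(r)])
    else: v=np.array([x,-y,-1.])
    return T[:3,3],T[:3,:3]@v
def at_z(d,rc,z,fish=False):
    o,v=ray(d,rc,fish);return o+v*(z-o[2])/v[2]
E
python3 - <<'E'
from h import *
o=ctrl.get_obs();print({k:np.round(v,4) for k,v in o.items()})
print(R.from_rotvec(o['tool_rot']).as_matrix().round(3))
H={'blue_cup_center':.0225,'white_cup_center':.026,'rib_center':.008,'pebble_center':.007,'blue_tile_top':.006,'white_tile_top':.006,'rib_tile_top':.006,'pebble_tile_top':.006}
for c in ['top','scene']:
    d=ctrl.get_image(c);save(d,c+'0');print(c,np.round(d['camera_matrix'],1).tolist(),np.round(d['world_from_camera'],3).tolist())
    for n,z in H.items():
        print(n,[(np.round(b['position'],0).tolist(),round(b['confidence'],2),at_z(d,b['position'],z).round(3).tolist()) for b in ctrl.boxes_of(d,n)][:4])
d=ctrl.get_image('wrist');save(d,'wrist0')
E
```

```text
pics
{'t': np.float64(0.0), 'q': array([-1.324 ,  0.0534,  1.6143, -0.    ,  1.476 , -0.119 ]), 'dq': array([-0.0014, -0.0006,  0.0001,  0.0004, -0.    , -0.0009]), 'effort': array([-1.10000e-03, -3.93670e+01, -3.70178e+01, -2.00000e-04,
        7.10000e-03, -0.00000e+00]), 'tool_pos': array([ 0.2234, -0.583 ,  0.2301]), 'tool_rot': array([-0.3742,  2.024 , -2.0198]), 'contact_force': array([-0.5192,  0.6457, -0.3233]), 'wrist_torque': array([-0.0451, -0.0449,  0.0195]), 'opening': np.float64(0.085)}
[[-0.934 -0.001  0.358]
 [-0.358  0.002 -0.934]
 [-0.    -1.    -0.002]]
top [[387.9, 0.0, 280.5], [0.0, 387.9, 212.7], [0.0, 0.0, 1.0]] [[-0.019, 0.993, -0.117, 0.464], [-1.0, -0.018, 0.008, -0.006], [0.006, 0.117, 0.993, 0.902], [0.0, 0.0, 0.0, 1.0]]
blue_cup_center [([268.0, 135.0], 0.7, [0.448, 0.316, 0.022])]
white_cup_center [([187.0, 279.0], 0.66, [0.625, -0.011, 0.026])]
rib_center [([192.0, 148.0], 0.92, [0.624, 0.295, 0.008])]
pebble_center [([302.0, 324.0], 0.63, [0.364, -0.109, 0.007]), ([262.0, 339.0], 0.56, [0.453, -0.145, 0.007]), ([142.0, 372.0], 0.56, [0.735, -0.235, 0.0
[... 332 characters left out ...]
 0.252, -0.441, 0.089], [-0.507, -0.389, 0.769, 0.84], [0.022, 0.886, 0.463, 0.573], [0.0, 0.0, 0.0, 1.0]]
blue_cup_center [([303.0, 251.0], 0.98, [0.455, 0.31, 0.022])]
white_cup_center [([205.0, 268.0], 0.69, [0.625, -0.02, 0.026])]
rib_center [([278.0, 180.0], 0.78, [0.626, 0.308, 0.008])]
pebble_center [([222.0, 377.0], 0.68, [0.371, -0.119, 0.007]), ([170.0, 273.0], 0.53, [0.75, -0.247, 0.007])]
blue_tile_top [([267.0, 293.0], 0.61, [0.454, 0.153, 0.006])]
white_tile_top [([176.0, 318.0], 0.75, [0.615, -0.287, 0.006])]
rib_tile_top [([185.0, 366.0], 0.58, [0.471, -0.304, 0.006])]
pebble_tile_top [([196.0, 291.0], 0.7, [0.62, -0.128, 0.006]), ([262.0, 293.0], 0.4, [0.462, 0.139, 0.006])]
```

```bash
python3 -c "
import cv2
for n in ['top0','scene0']:
    a=cv2.imread(f'pics/{n}.png');cv2.imwrite(f'pics/{n}b.png',cv2.resize(a,(800,600),interpolation=cv2.INTER_CUBIC))"
```

```text
(no output)
```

View pics/top0b.png

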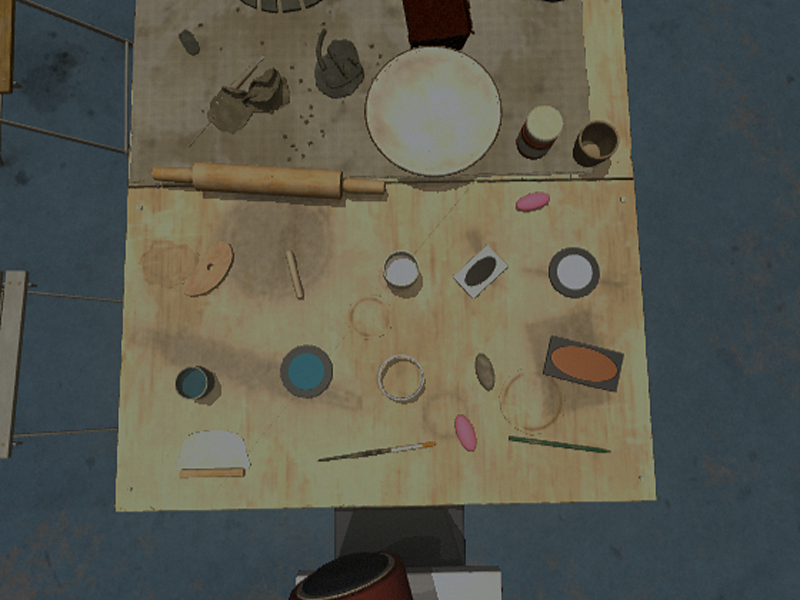

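View pics/scene0b.png

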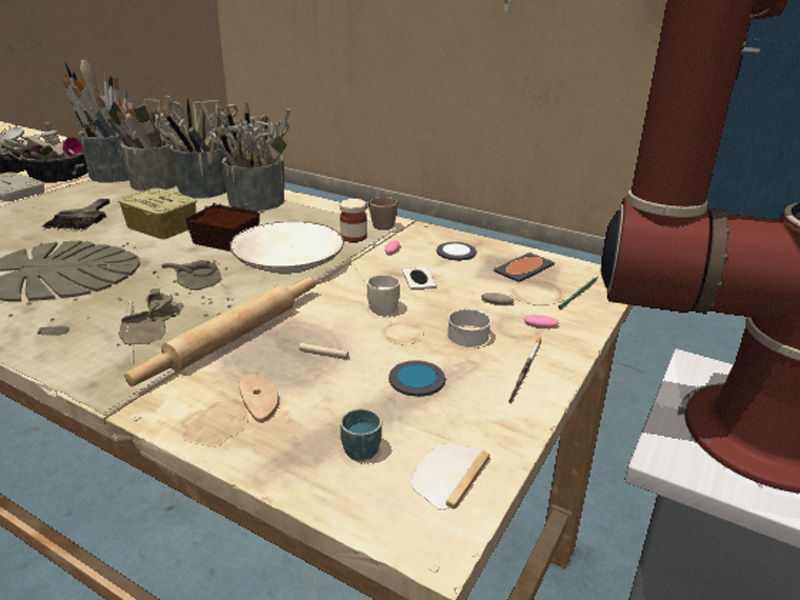

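View pics/wrist0.png

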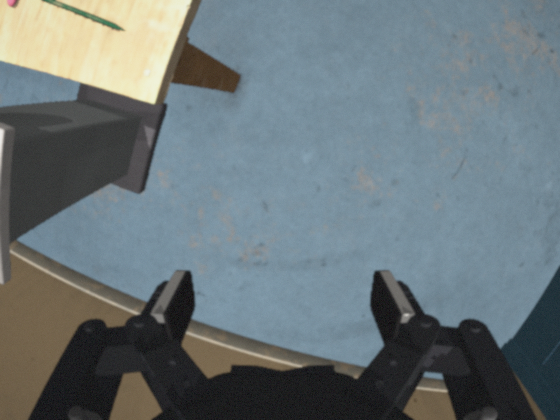

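The dark pebble is near (371,485) in the 800-wide top view, with pink look-alikes at (432,465) and (201,533). The ring at (378,401) is also a decoy. Next I'll rectify the view for precise poses.

```bash
cat >> h.py <<'E'
def rect(d,z,cx,cy,half=0.09,s=0.0005):
    # image: col = (cy+half - y)/s, row=(cx+half-x)/s
    n=int(2*half/s)
    T=np.array(d['world_from_camera']);K=np.array(d['camera_matrix'])
    X=cx+half-np.arange(n)*s;Y=cy+half-np.arange(n)*s
    P=np.stack(np.meshgrid(X,Y,indexing='ij')+( np.full((n,n),z),),-1)
    c=(P-T[:3,3])@T[:3,:3]
    u=K[0,0]*c[...,0]/-c[...,2]+K[0,2];v=K[1,1]*-c[...,1]/-c[...,2]+K[1,2]
    return cv2.remap(d['img'],u.astype(np.float32),v.astype(np.float32),cv2.INTER_LINEAR)
E
python3 - <<'E'
from h import *
d=ctrl.get_image('top')
L=[('bc',.045,.448,.316),('wc',.052,.625,-.011),('rib',.008,.624,.295),('peb',.007,.453,-.145),('bt',.006,.46,.139),('wt',.006,.622,-.298),('rt',.006,.468,-.304),('pt',.006,.628,-.144)]
ims=[]
for n,z,x,y in L:
    im=rect(d,z,x,y,.08,.0008)
    for i in range(0,200,25): im[i,:]=im[i,:]//2; im[:,i]=im[:,i]//2
    im=cv2.putText(im.copy(),n,(3,15),0,.5,(255,255,0)); ims.append(im)
g=np.vstack([np.hstack(ims[:4]),np.hstack(ims[4:])])
save({'img':g},'rect0');print(d['shot'],g.shape)
E
```

```text
4 (400, 800, 3)
```

View pics/rect0.png

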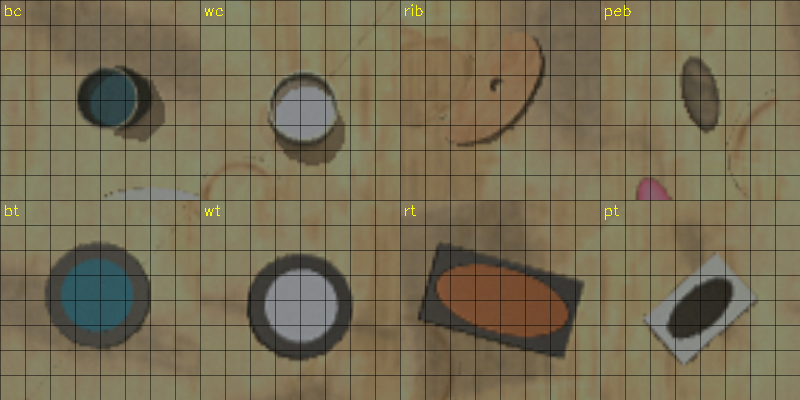

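Run:
```python
from h import *
d=ctrl.get_image('top')
s=.0004;half=.08
def fit(n,z,x,y,f):
    im=rect(d,z,x,y,half,s);hsv=cv2.cvtColor(cv2.GaussianBlur(im,(0,0),2),cv2.COLOR_RGB2HSV).astype(int)
    m=f(hsv[...,0],hsv[...,1],hsv[...,2]).astype(np.uint8)
    k=cv2.getStructuringElement(2,(11,11));m=cv2.morphologyEx(m,cv2.MORPH_CLOSE,k);m=cv2.morphologyEx(m,cv2.MORPH_OPEN,k)
    cs,_=cv2.findContours(m,0,1);c=min(cs,key=lambda c:np.hypot(*(np.array(cv2.minEnclosingCircle(c)[0])-200)) if cv2.contourArea(c)>1500 else 999)
    M=cv2.moments(c);u,v=M['m10']/M['m00'],M['m01']/M['m00']
    th=.5*np.arctan2(2*M['mu11'],M['mu20']-M['mu02']) # dir (col,row)->world (-row->x,-col->y)
    yaw=np.degrees(np.arctan2(-np.cos(th),-np.sin(th)))%180
    r=cv2.minAreaRect(c)
    print(n,'xy',round(x+half-v*s,4),round(y+half-u*s,4),'long-axis yaw',round(yaw,1),'size mm',np.round(np.array(r[1])*s*1e3,1))
    o=im.copy();cv2.drawContours(o,[c],-1,(255,0,0),1);return cv2.resize(o,(200,200)) if 0 else o
a=[fit('blue disc',.006,.46,.139,lambda h,s,v:(h>85)&(h<115)&(s>90)),
fit('white disc',.006,.622,-.298,lambda h,s,v:(v>115)&(s<60)),
fit('rib oval',.006,.468,-.304,lambda h,s,v:(s>125)&(h<15)),
fit('pebble oval',.006,.628,-.144,lambda h,s,v:(v<85)),
fit('pebble',.007,.453,-.145,lambda h,s,v:(v<100)),
fit('rib',.008,.624,.295,lambda h,s,v:((h<16)&(v>60)&(s>75)))]
save({'img':np.hstack(a[4:])},'fit0')
ims=[rect(d,z,x,y,.06,.0003) for z,x,y in [(.045,.448,.316),(.052,.625,-.011)]]
for im in ims:
  for i in range(0,400,50): im[i,:]=im[i,:]//2; im[:,i]=im[:,i]//2
save({'img':np.clip(np.hstack(ims)*1.5,0,255).astype(np.uint8)},'cups0')
```

```text
blue disc xy 0.4641 0.1416 long-axis yaw 82.9 size mm [56.  56.4]
white disc xy 0.6178 -0.2985 long-axis yaw 101.9 size mm [56.  56.3]
rib oval xy 0.4678 -0.3054 long-axis yaw 74.6 size mm [108.   50.9]
pebble oval xy 0.6216 -0.1441 long-axis yaw 131.4 size mm [31.4 62.8]
pebble xy 0.4566 -0.1448 long-axis yaw 14.2 size mm [59.7 29.5]
rib xy 0.6544 0.2781 long-axis yaw 93.5 size mm [32.1 41.7]
```

View pics/fit0.png

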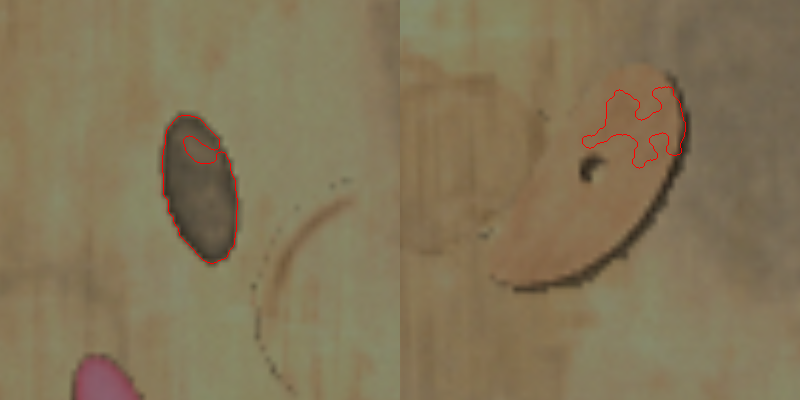

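View pics/cups0.png

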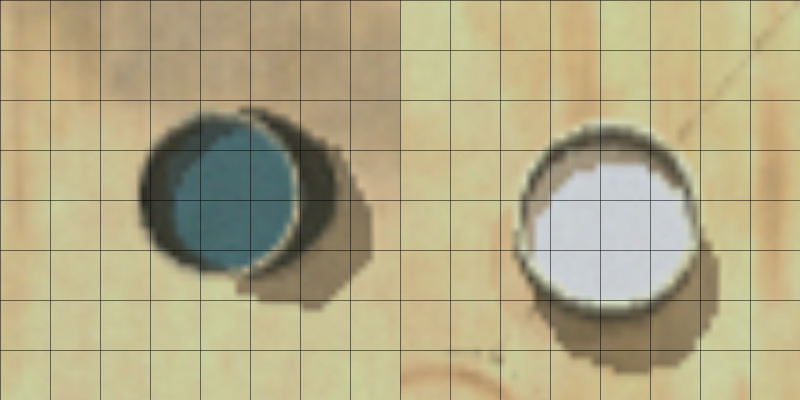

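```bash
cat >> h.py <<'E'
def go(x,y,z,yaw):
    """yaw: jaw direction deg (mod 180)"""
    o=ctrl.get_obs();p=np.array(o['tool_pos']);A=R.from_rotvec(o['tool_rot']).as_matrix()
    cur=np.degrees(np.arctan2(A[1,2],A[0,2]))
    best=None
    for k in (-2,-1,0,1,2):
        w=np.radians(yaw+180*k);zt=np.array([np.cos(w),np.sin(w),0]);yt=np.array([0,0,-1.]);xt=np.cross(yt,zt)
        rv=R.from_matrix(A.T@np.stack([xt,yt,zt],1)).as_rotvec()
        if best is None or np.linalg.norm(rv)<np.linalg.norm(best): best=rv
    print('t',round(float(o['t']),2),'pos',p.round(4),'yaw',round(cur,1),'q6',round(o['q'][5],2),'open',round(float(o['opening']),4),'F',np.round(o['contact_force'],1))
    print('shift',(A.T@(np.array([x,y,z])-p)).round(3).tolist(),'turn',np.degrees(best).round(1).tolist())
E
python3 -c "
from h import *
go(.4566,-.1448,.12,104.2)"
```

```text
t 1.05 pos [ 0.2236 -0.5836  0.2313] yaw -69.0 q6 -0.12 open 0.0854 F [0.2 0.5 0.1]
shift [-0.375, 0.111, -0.326] turn [0.0, 6.8, -0.0]
```

>>> arm_command --steps '[[[-0.375,0.111,-0.326],[0,6.8,0],1],[[-0.375,0.111,-0.326],[0,6.8,0],1],[[-0.375,0.111,-0.326],[0,6.8,0],1],[[-0.375,0.111,-0.326],[0,6.8,0],1],[[-0.375,0.111,-0.326],[0,6.8,0],1]]' --force 30

```text
t: 1.55
tool_pos: [0.3388, -0.3666, 0.1766]
tool_rot: [-0.258, 2.09, -2.091]
contact_force: [0.8, 0.3, 0.5]
opening: 0.085
```

```bash
python3 -c "
from h import *
go(.4566,-.1448,.12,104.2)"
```

```text
t 1.55 pos [ 0.3388 -0.3666  0.1766] yaw -75.9 q6 0.35 open 0.085 F [0.8 0.3 0.5]
shift [-0.168, 0.057, -0.186] turn [-0.0, -0.1, -0.0]
```

>>> arm_command --steps '[[[-0.168,0.057,-0.186],[0,0,0],1],[[-0.168,0.057,-0.186],[0,0,0],1],[[-0.168,0.057,-0.186],[0,0,0],1],[[-0.168,0.057,-0.186],[0,0,0],1],[[-0.168,0.057,-0.186],[0,0,0],1]]'

```text
t: 2.05
tool_pos: [0.4532, -0.1511, 0.1215]
tool_rot: [-0.257, 2.088, -2.091]
contact_force: [1.5, -1.1, 0.2]
opening: 0.0853
```

>>> arm_command --steps '[[[0,0,0],[0,0,0],0.6],[[0,0,0],[0,0,0],0.6]]'

```text
t: 2.25
tool_pos: [0.4533, -0.1499, 0.1213]
tool_rot: [-0.261, 2.087, -2.09]
contact_force: [-0.6, -1.7, 0.5]
opening: 0.059
```

```bash
python3 -c "
from h import *
d=ctrl.get_image('wrist');save(d,'w1')
go(.4566,-.1448,.003,104.2)"
```

```text
t 2.3 pos [ 0.4533 -0.1511  0.1217] yaw -75.8 q6 0.85 open 0.052 F [-0.2 -0.7  0.5]
shift [-0.005, 0.119, -0.006] turn [-0.1, -0.0, -0.1]
```

View pics/w1.png

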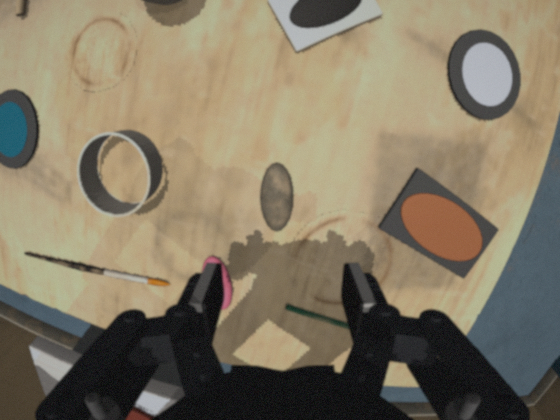

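```bash
python3 -c "
from h import *
d=ctrl.get_image('wrist')
for n,rc,z in [('peb',(196,277),.007),('wdisc',(75,487),.006),('rib oval',(228,441),.006),('bdisc',(129,10),.006)]: print(n,at_z(d,rc,z,True).round(4))
for n in ['pebble_center','rib_tile_top','white_tile_top','pebble_tile_top']: print(n,[(np.round(b['position'],1).tolist(),round(b['confidence'],2),at_z(d,b['position'],.006,True).round(3).tolist()) for b in ctrl.boxes_of(d,n)][:3])
"
```

```text
peb [ 0.4589 -0.1451  0.007 ]
wdisc [ 0.616  -0.2985  0.006 ]
rib oval [ 0.4669 -0.3012  0.006 ]
bdisc [0.4644 0.1409 0.006 ]
pebble_center [([197.2, 276.1], 0.71, [0.457, -0.145, 0.006]), ([263.3, 208.3], 0.43, [0.381, -0.099, 0.006])]
rib_tile_top [([227.2, 438.7], 0.83, [0.467, -0.298, 0.006])]
white_tile_top [([73.0, 481.3], 0.66, [0.615, -0.292, 0.006])]
pebble_tile_top [([14.6, 314.3], 0.98, [0.61, -0.137, 0.006])]
```

>>> arm_command --steps '[[[-0.005,0.05,-0.006],[0,0,0],0.6],[[-0.005,0.09,-0.006],[0,0,0],0.6],[[-0.005,0.115,-0.006],[0,0,0],0.6],[[-0.005,0.12,-0.006],[0,0,0],0.6],[[-0.005,0.12,-0.006],[0,0,0],0.6]]'

```text
t: 3.05
tool_pos: [0.4562, -0.146, 0.0016]
tool_rot: [-0.254, 2.091, -2.093]
contact_force: [0.1, -0.1, 0.8]
opening: 0.0511
```

```bash
python3 -c "
from h import *
go(.457,-.1448,.002,104.2)"
```

```text
t 3.05 pos [ 0.4562 -0.146   0.0016] yaw -76.1 q6 0.86 open 0.0511 F [ 0.1 -0.1  0.8]
shift [-0.001, -0.0, -0.001] turn [-0.1, -0.3, -0.1]
```

>>> arm_command --steps '[[[0,0,0],[0,0,0],0],[[0,0,0],[0,0,0],0],[[0,0,0],[0,0,0],0],[[0,0,0],[0,0,0],0],[[0,0,0],[0,0,0],0]]'

```text
t: 3.55
tool_pos: [0.4579, -0.1471, 0.004]
tool_rot: [-0.251, 2.086, -2.095]
contact_force: [-2.2, -2.0, 6.5]
opening: 0.0254
```

>>> arm_command --steps '[[[0,-0.03,0],[0,0,0],0],[[0,-0.07,0],[0,0,0],0],[[0,-0.08,0],[0,0,0],0]]'

```text
t: 3.85
tool_pos: [0.4606, -0.1482, 0.0894]
tool_rot: [-0.242, 2.077, -2.096]
contact_force: [0.9, -1.2, 0.7]
opening: 0.0249
```

```bash
python3 -c "
from h import *
d=ctrl.get_image('wrist');save(d,'w2')
go(.6208,-.1441,.085,41.4)"
```

```text
t 3.9 pos [ 0.4606 -0.1482  0.0893] yaw -76.1 q6 0.86 open 0.0251 F [ 1.  -0.8  0.5]
shift [-0.156, 0.006, 0.035] turn [-0.2, 62.5, -0.9]
```

View pics/w2.png

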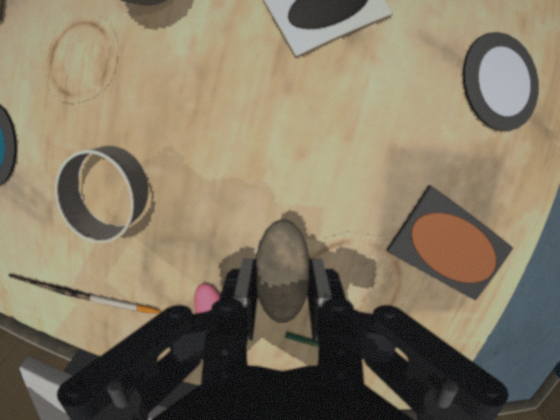

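>>> arm_command --steps '[[[-0.156,0,0.035],[-0.2,62.5,-0.9],0],[[-0.156,0,0.035],[-0.2,62.5,-0.9],0],[[-0.156,0,0.035],[-0.2,62.5,-0.9],0],[[-0.156,0,0.035],[-0.2,62.5,-0.9],0],[[-0.156,0,0.035],[-0.2,62.5,-0.9],0]]'

```text
t: 4.4
tool_pos: [0.6219, -0.1442, 0.0896]
tool_rot: [-0.506, -1.933, 1.935]
contact_force: [-0.6, 1.3, -0.7]
opening: 0.0247
```

```bash
python3 -c "
from h import *
go(.6208,-.1441,.085,41.4)"
```

```text
t 4.4 pos [ 0.6219 -0.1442  0.0896] yaw -119.3 q6 1.74 open 0.0247 F [-0.6  1.3 -0.7]
shift [0.001, 0.005, 0.0] turn [-0.1, 19.3, -0.0]
```

>>> arm_command --steps '[[[0,0,0],[0,19.3,0],0],[[0,0,0],[0,19.3,0],0],[[0,0,0],[0,19.3,0],0],[[0,0,0],[0,19.3,0],0]]'

```text
t: 4.8
tool_pos: [0.6211, -0.1438, 0.0879]
tool_rot: [-0.774, -1.716, 1.719]
contact_force: [-0.6, -0.9, -0.2]
opening: 0.0253
```

```bash
python3 -c "
from h import *
d=ctrl.get_image('wrist');save(d,'w3')
go(.6208,-.1441,.011,41.4)"
```

```text
t 4.85 pos [ 0.6212 -0.1438  0.0882] yaw -138.6 q6 2.08 open 0.025 F [ 0.2 -0.5 -0.5]
shift [-0.0, 0.077, 0.0] turn [-0.1, 0.0, 0.1]
```

View pics/w3.png

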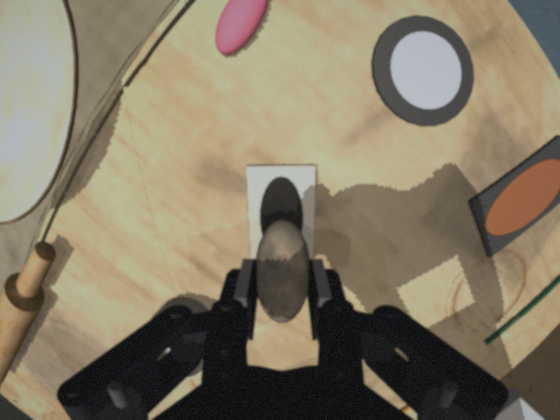

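>>> arm_command --steps '[[[0,0.04,0],[0,0,0],0],[[0,0.065,0],[0,0,0],0],[[0,0.075,0],[0,0,0],0],[[0,0.077,0],[0,0,0],0],[[0,0.077,0],[0,0,0],0]]'

```text
t: 5.35
tool_pos: [0.6213, -0.1439, 0.0113]
tool_rot: [-0.774, -1.718, 1.72]
contact_force: [0.2, 0.3, 0.1]
opening: 0.025
```

>>> arm_command --steps '[[[0,0,0],[0,0,0],0.2],[[0,0,0],[0,0,0],0.45],[[0,0,0],[0,0,0],0.6],[[0,-0.01,0],[0,0,0],0.6],[[0,-0.05,0],[0,0,0],0.6]]'

```text
t: 5.85
tool_pos: [0.6176, -0.1426, 0.0572]
tool_rot: [-0.763, -1.714, 1.717]
contact_force: [0.4, -0.2, -0.4]
opening: 0.0515
```

>>> arm_command --steps '[[[0,-0.05,0],[0,0,0],1],[[0,-0.08,0],[0,0,0],1]]'

```text
t: 6.05
tool_pos: [0.6198, -0.1433, 0.142]
tool_rot: [-0.768, -1.716, 1.718]
contact_force: [1.4, 0.5, 0.2]
opening: 0.0782
```

```bash
python3 -c "
from h import *
d=ctrl.get_image('wrist');save(d,'w4')
for a in (41.4,90,103): go(.6187,-.0134,.12,a)"
```

```text
t 6.1 pos [ 0.6227 -0.1443  0.1479] yaw -138.5 q6 2.07 open 0.0844 F [1.8 0.4 3.6]
shift [0.101, 0.028, -0.084] turn [0.0, 0.1, -0.1]
t 6.1 pos [ 0.6227 -0.1443  0.1479] yaw -138.5 q6 2.07 open 0.0844 F [1.8 0.4 3.6]
shift [0.101, 0.028, -0.084] turn [-0.0, -48.5, -0.1]
t 6.1 pos [ 0.6227 -0.1443  0.1479] yaw -138.5 q6 2.07 open 0.0844 F [1.8 0.4 3.6]
shift [0.101, 0.028, -0.084] turn [-0.1, -61.5, -0.1]
```

View pics/w4.png

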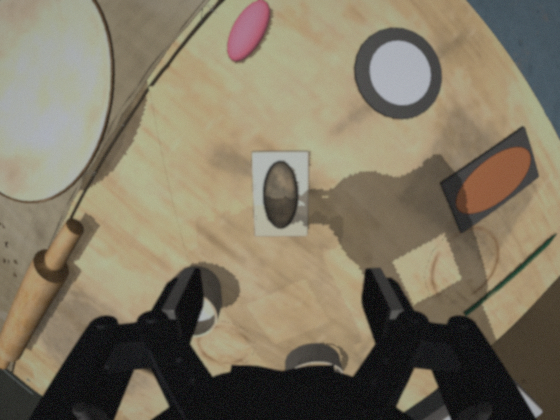

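The pebble is on its outline at about (195,281). Next is the white cup.

>>> arm_command --steps '[[[0.101,0.028,-0.084],[0,-48.5,0],1],[[0.101,0.028,-0.084],[0,-48.5,0],1],[[0.101,0.028,-0.084],[0,-48.5,0],1],[[0.101,0.028,-0.084],[0,-48.5,0],1],[[0.101,0.028,-0.084],[0,-48.5,0],1]]'

```text
t: 6.6
tool_pos: [0.6187, -0.0116, 0.1201]
tool_rot: [-0.098, -2.174, 2.178]
contact_force: [-0.9, -0.4, -0.3]
opening: 0.0855
```

>>> arm_command --steps '[[[0,0,0],[0,-6,0],1],[[0,0,0],[0,-6,0],1]]'

```text
t: 6.8
tool_pos: [0.6189, -0.0113, 0.1209]
tool_rot: [-0.016, 2.211, -2.215]
contact_force: [-0.3, 0.2, 0.7]
opening: 0.0857
```

```bash
python3 -c "
from h import *
d=ctrl.get_image('wrist');save(d,'w5')
go(.6187,-.0134,.012,90)"
```

```text
t 6.85 pos [ 0.6189 -0.0115  0.1208] yaw -89.2 q6 1.42 open 0.0858 F [-0.1 -0.2 -1.3]
shift [0.0, 0.109, 0.002] turn [-0.1, 0.8, -0.1]
```

View pics/w5.png

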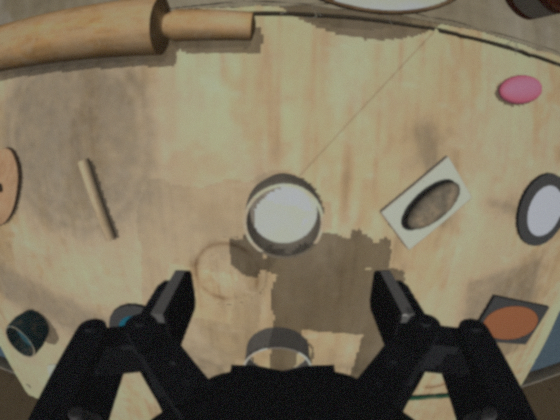

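```bash
python3 -c "
from h import *
d=ctrl.get_image('wrist')
for rc in [(218,247),(218,323),(181,284),(255,285)]: print(at_z(d,rc,.052,True).round(4))
a=cv2.resize(d['img'][150:290,210:360],None,fx=4,fy=4,interpolation=2);save({'img':a},'w5c')"
```

```text
[0.623  0.0133 0.052 ]
[ 0.6238 -0.0398  0.052 ]
[ 0.6499 -0.0121  0.052 ]
[ 0.5946 -0.0137  0.052 ]
```

View pics/w5c.png

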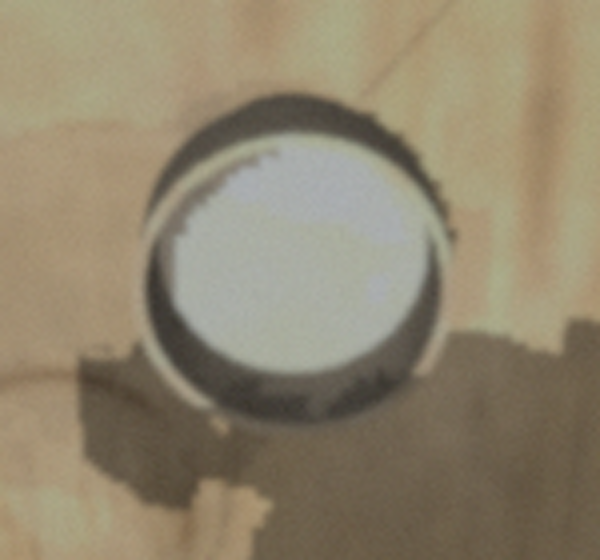

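>>> arm_command --steps '[[[-0.001,0.04,0.002],[0,0.8,0],1],[[-0.001,0.08,0.002],[0,0.8,0],1],[[-0.001,0.105,0.002],[0,0.8,0],1],[[-0.001,0.11,0.002],[0,0.8,0],1],[[-0.001,0.11,0.002],[0,0.8,0],1]]'

```text
t: 7.4
tool_pos: [0.6196, -0.0139, 0.01]
tool_rot: [-0.002, -2.219, 2.222]
contact_force: [0.4, 0.2, -0.2]
opening: 0.0858
```

>>> arm_command --steps '[[[0,0,0],[0,0,0],0.8],[[0,0,0],[0,0,0],0.6],[[0,0,0],[0,0,0],0.5],[[0,0,0],[0,0,0],0.4],[[0,0,0],[0,0,0],0.3]]'

```text
t: 7.9
tool_pos: [0.6215, -0.0141, 0.0127]
tool_rot: [0.006, 2.218, -2.223]
contact_force: [-1.3, 0.6, 6.3]
opening: 0.0561
```

>>> arm_command --steps '[[[0,0,0],[0,0,0],0.3],[[0,-0.01,0],[0,0,0],0.3],[[0,-0.03,0],[0,0,0],0.3]]'

```text
t: 8.2
tool_pos: [0.6193, -0.0137, 0.0411]
tool_rot: [-0.001, -2.218, 2.222]
contact_force: [0.0, 0.1, -1.7]
opening: 0.0562
```

```bash
python3 -c "
from h import *
d=ctrl.get_image('scene');save(d,'s6')
d=ctrl.get_image('wrist');save(d,'w6')
go(.6175,-.2985,.09,90)"
```

```text
t 8.3 pos [ 0.6235 -0.0143  0.0459] yaw -90.1 q6 1.43 open 0.0563 F [ 0.6 -0.4 -0.3]
shift [0.005, -0.043, 0.284] turn [-0.2, -0.1, -0.5]
```

View pics/s6.png

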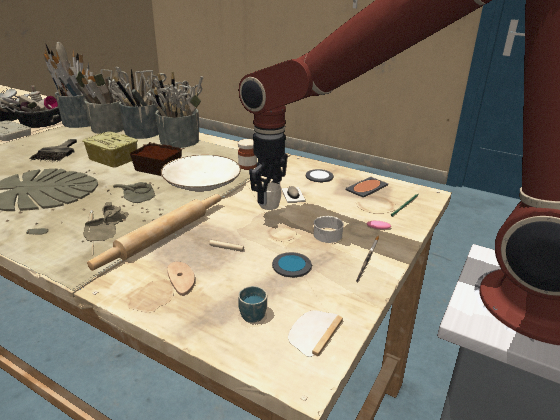

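View pics/w6.png

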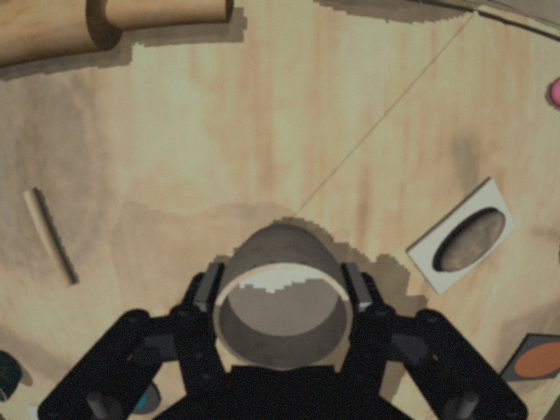

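>>> arm_command --steps '[[[0,-0.05,0],[0,0,0],0.3],[[0.002,-0.06,0.04],[0,0,0],0.3],[[0.003,-0.06,0.08],[0,0,0],0.3],[[0.004,-0.06,0.12],[0,0,0],0.3],[[0.005,-0.06,0.16],[0,0,0],0.3]]'

```text
t: 8.8
tool_pos: [0.6172, -0.1754, 0.1059]
tool_rot: [0.012, 2.215, -2.221]
contact_force: [1.2, 0.3, -1.2]
opening: 0.0559
```

```bash
python3 -c "
from h import *
go(.618,-.2985,.09,90)"
```

```text
t 8.8 pos [ 0.6172 -0.1754  0.1059] yaw -90.1 q6 1.18 open 0.0559 F [ 1.2  0.3 -1.2]
shift [-0.001, 0.016, 0.123] turn [-0.2, -0.1, -0.5]
```

>>> arm_command --steps '[[[-0.001,0,0.04],[0,0,0],0.3],[[-0.001,0.01,0.08],[0,0,0],0.3],[[-0.001,0.016,0.11],[0,0,0],0.3],[[-0.001,0.016,0.123],[0,0,0],0.3],[[-0.001,0.016,0.123],[0,0,0],0.3]]'

```text
t: 9.3
tool_pos: [0.6176, -0.2997, 0.0895]
tool_rot: [0.013, 2.217, -2.222]
contact_force: [0.9, 0.7, -1.6]
opening: 0.0562
```

```bash
python3 -c "
from h import *
d=ctrl.get_image('top');save(d,'t7')
go(.618,-.2985,.020,90)"
```

```text
t 9.35 pos [ 0.6179 -0.2983  0.0899] yaw -90.1 q6 1.01 open 0.0561 F [ 0.5  1.2 -0.9]
shift [0.001, 0.07, 0.0] turn [-0.1, -0.1, -0.5]
```

View pics/t7.png

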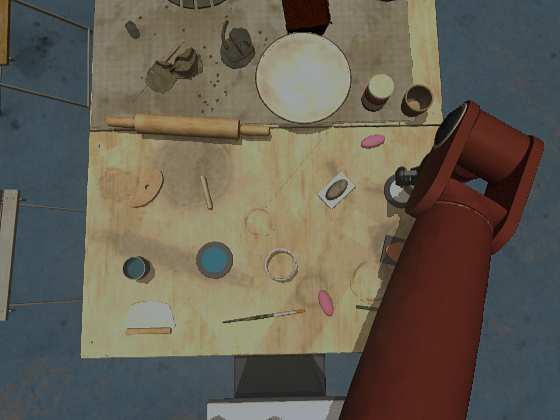

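>>> arm_command --steps '[[[0,0.04,0],[0,0,0],0.3],[[0,0.06,0],[0,0,0],0.3],[[0,0.068,0],[0,0,0],0.3],[[0,0.07,0],[0,0,0],0.3],[[0,0.07,0],[0,0,0],0.3]]'

```text
t: 9.85
tool_pos: [0.6195, -0.2979, 0.021]
tool_rot: [0.013, 2.214, -2.22]
contact_force: [-0.6, 0.3, -0.5]
opening: 0.0564
```

```bash
python3 -c "
from h import *
d=ctrl.get_image('wrist');save(d,'w8')
go(.618,-.2985,.018,90)"
```

```text
t 9.9 pos [ 0.6196 -0.2983  0.0214] yaw -90.1 q6 1.01 open 0.0564 F [-0.2  1.  -1.4]
shift [0.002, 0.003, 0.0] turn [-0.2, -0.1, -0.6]
```

View pics/w8.png

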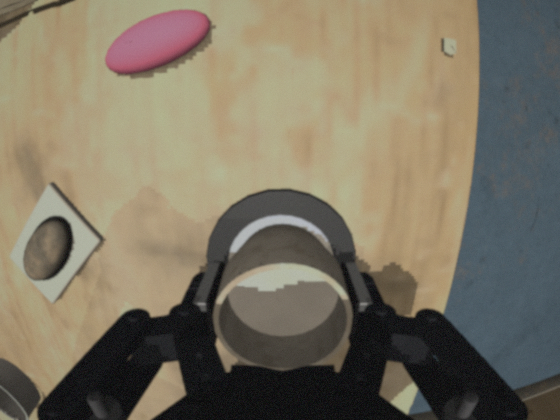

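>>> arm_command --steps '[[[0.001,0.002,0],[0,0,0],0.3],[[0.001,0.003,0],[0,0,0],0.3],[[0.001,0.003,0],[0,0,0],0.3]]'

```text
t: 10.2
tool_pos: [0.6188, -0.2985, 0.0188]
tool_rot: [0.014, 2.213, -2.221]
contact_force: [0.1, -0.4, -0.9]
opening: 0.0562
```

>>> arm_command --steps '[[[0,0.001,0],[0,0,0],0.3],[[0,0.002,0],[0,0,0],0.3],[[0,0.002,0],[0,0,0],0.3]]'

```text
t: 10.5
tool_pos: [0.6191, -0.2986, 0.0187]
tool_rot: [0.014, 2.213, -2.22]
contact_force: [-4.0, 2.8, 7.7]
opening: 0.0562
```

Contact with the tile, so I'll release.

>>> arm_command --steps '[[[0,0,0],[0,0,0],0.75],[[0,0,0],[0,0,0],0.9],[[0,0,0],[0,0,0],1],[[0,0,0],[0,0,0],1]]'

```text
t: 10.9
tool_pos: [0.619, -0.2986, 0.0184]
tool_rot: [0.014, 2.214, -2.22]
contact_force: [-1.0, 1.3, 0.2]
opening: 0.0858
```

>>> arm_command --steps '[[[0,-0.03,0],[0,0,0],1],[[0,-0.08,0],[0,0,0],1],[[0,-0.12,0],[0,0,0],1],[[0,-0.12,0],[0,0,0],1]]'

```text
t: 11.3
tool_pos: [0.6217, -0.3007, 0.1474]
tool_rot: [0.027, 2.199, -2.222]
contact_force: [0.1, 0.1, 0.6]
opening: 0.0851
```

```bash
python3 -c "
from h import *
d=ctrl.get_image('wrist');save(d,'w9')
for a in (60,90,120):go(.450,.310,.13,a)"
```

```text
t 11.35 pos [ 0.6201 -0.2997  0.1435] yaw -90.1 q6 1.01 open 0.0856 F [-0.1  0.7 -0.4]
shift [0.171, 0.006, -0.609] turn [-0.2, 29.9, -1.1]
t 11.35 pos [ 0.6201 -0.2997  0.1435] yaw -90.1 q6 1.01 open 0.0856 F [-0.1  0.7 -0.4]
shift [0.171, 0.006, -0.609] turn [-0.4, -0.1, -1.0]
t 11.35 pos [ 0.6201 -0.2997  0.1435] yaw -90.1 q6 1.01 open 0.0856 F [-0.1  0.7 -0.4]
shift [0.171, 0.006, -0.609] turn [-0.7, -30.1, -0.9]
```

View pics/w9.png

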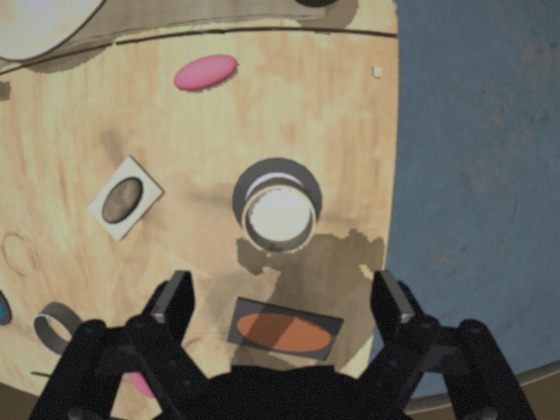

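>>> arm_command --steps '[[[0.171,0.006,-0.609],[0,0,-1],1],[[0.171,0.006,-0.609],[0,0,-1],1],[[0.171,0.006,-0.609],[0,0,-1],1],[[0.171,0.006,-0.609],[0,0,-1],1],[[0.171,0.006,-0.609],[0,0,-1],1]]'

```text
t: 11.85
tool_pos: [0.5493, -0.0552, 0.1327]
tool_rot: [-0.0, -2.212, 2.227]
contact_force: [0.7, 0.4, 0.3]
opening: 0.0851
```

```bash
python3 -c "
from h import *
go(.450,.310,.13,90)"
```

```text
t 11.85 pos [ 0.5493 -0.0552  0.1327] yaw -90.1 q6 1.34 open 0.0851 F [0.7 0.4 0.3]
shift [0.1, 0.0, -0.365] turn [-0.4, -0.1, 0.1]
```

>>> arm_command --steps '[[[0.1,0,-0.365],[0,0,0],1],[[0.1,0,-0.365],[0,0,0],1],[[0.1,0,-0.365],[0,0,0],1],[[0.1,0,-0.365],[0,0,0],1],[[0.1,0,-0.365],[0,0,0],1]]'

```text
t: 12.35
tool_pos: [0.4829, 0.1853, 0.1301]
tool_rot: [0.003, -2.209, 2.226]
contact_force: [0.5, 0.8, 0.8]
opening: 0.0856
```

>>> arm_command --steps '[[[0.022,0,-0.081],[0,0,0],1],[[0.022,0,-0.081],[0,0,0],1],[[0.022,0,-0.081],[0,0,0],1],[[0.022,0,-0.081],[0,0,0],1]]'

```text
t: 12.75
tool_pos: [0.4599, 0.2664, 0.1278]
tool_rot: [0.008, -2.207, 2.227]
contact_force: [0.2, -0.2, 0.5]
opening: 0.0856
```

```bash
python3 -c "
from h import *
d=ctrl.get_image('wrist');save(d,'w10')
go(.450,.310,.13,90)
a=cv2.resize(d['img'][140:290,180:380],None,fx=4,fy=4,interpolation=2);save({'img':a},'w10c')"
```

```text
t 12.8 pos [0.4604 0.2657 0.1281] yaw -90.1 q6 1.96 open 0.0854 F [ 0.7 -0.2  0.5]
shift [0.011, -0.002, -0.044] turn [-0.5, -0.1, 0.4]
```

View pics/w10.png

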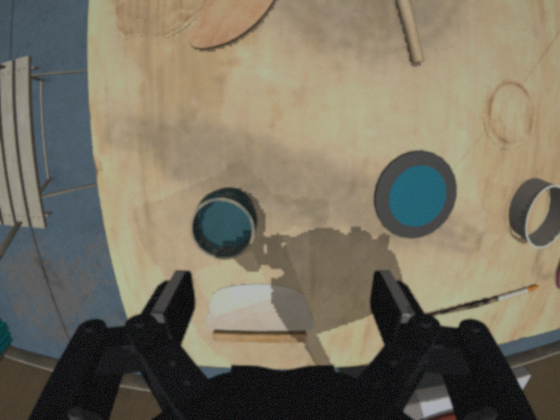

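View pics/w10c.png

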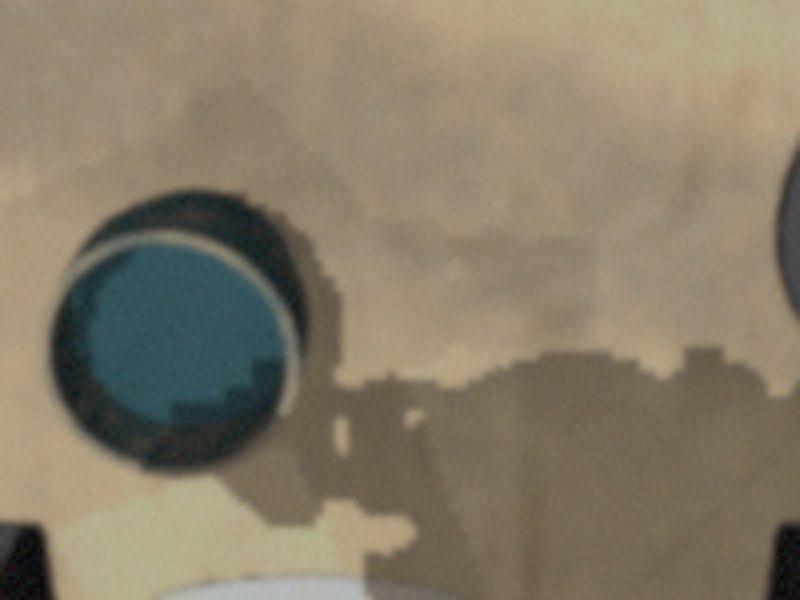

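```bash
python3 -c "
from h import *
d=ctrl.get_image('wrist')
for rc in [(227.75,223.5),(227,192),(229,255),(197.5,220),(258,226)]: print(at_z(d,rc,.045,True).round(4))
print(at_z(d,(195,417),.006,True).round(4))
"
```

```text
[0.451  0.3099 0.045 ]
[0.4516 0.3347 0.045 ]
[0.45   0.2859 0.045 ]
[0.4751 0.311  0.045 ]
[0.4251 0.3098 0.045 ]
[0.4652 0.1429 0.006 ]
```

>>> arm_command --steps '[[[0.01,0,-0.044],[-0.5,0,0.4],1],[[0.01,0,-0.044],[-0.5,0,0.4],1],[[0.01,0.04,-0.044],[-0.5,0,0.4],1],[[0.01,0.08,-0.044],[-0.5,0,0.4],1],[[0.01,0.1,-0.044],[-0.5,0,0.4],1]]'

```text
t: 13.35
tool_pos: [0.4487, 0.3058, 0.0243]
tool_rot: [-0.001, -2.214, 2.22]
contact_force: [-0.2, 0.5, 0.0]
opening: 0.0854
```

```bash
python3 -c "
from h import *
go(.4505,.310,.010,90)"
```

```text
t 13.35 pos [0.4487 0.3058 0.0243] yaw -90.3 q6 2.04 open 0.0854 F [-0.2  0.5  0. ]
shift [-0.002, 0.014, -0.004] turn [-0.2, -0.3, 0.3]
```

>>> arm_command --steps '[[[-0.002,0.012,-0.004],[0,0,0],1],[[-0.002,0.014,-0.004],[0,0,0],1],[[-0.002,0.014,-0.004],[0,0,0],1]]'

```text
t: 13.65
tool_pos: [0.4509, 0.3086, 0.01]
tool_rot: [-0.002, -2.212, 2.219]
contact_force: [0.1, -0.7, 0.8]
opening: 0.0853
```

>>> arm_command --steps '[[[0,0,0],[0,0,0],0.8],[[0,0,0],[0,0,0],0.6],[[0,0,0],[0,0,0],0.5],[[0,0,0],[0,0,0],0.4],[[0,0,0],[0,0,0],0.3]]'

```text
t: 14.15
tool_pos: [0.4521, 0.3091, 0.0117]
tool_rot: [-0.004, -2.214, 2.22]
contact_force: [-0.2, -1.0, 6.5]
opening: 0.0501
```

>>> arm_command --steps '[[[0,0,0],[0,0,0],0.3],[[0,-0.01,0],[0,0,0],0.3],[[0,-0.03,0],[0,0,0],0.3],[[0,-0.05,0],[0,0,0],0.3]]'

```text
t: 14.55
tool_pos: [0.4513, 0.3088, 0.0617]
tool_rot: [-0.002, -2.212, 2.22]
contact_force: [0.2, -0.0, -1.2]
opening: 0.05
```

```bash
python3 -c "
from h import *
d=ctrl.get_image('wrist');save(d,'w11')
go(.4647,.142,.075,90)"
```

```text
t 14.6 pos [0.4539 0.3102 0.066 ] yaw -90.4 q6 2.04 open 0.0501 F [1.9 1.1 0.7]
shift [-0.012, -0.009, 0.168] turn [-0.0, -0.4, -0.1]
```

View pics/w11.png

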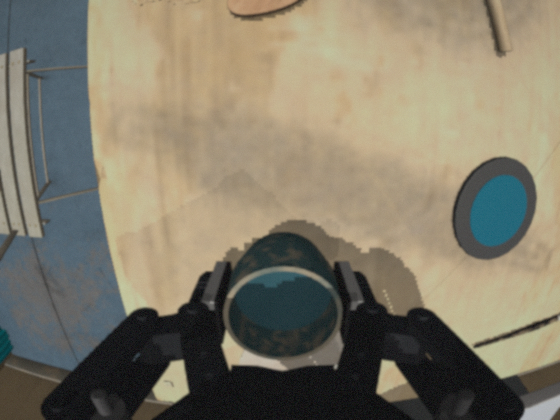

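>>> arm_command --steps '[[[-0.004,-0.009,0.045],[0,0,0],0.3],[[-0.008,-0.009,0.09],[0,0,0],0.3],[[-0.011,-0.009,0.13],[0,0,0],0.3],[[-0.012,-0.009,0.16],[0,0,0],0.3],[[-0.012,-0.009,0.168],[0,0,0],0.3]]'

```text
t: 15.1
tool_pos: [0.4644, 0.1398, 0.0746]
tool_rot: [-0.011, -2.216, 2.218]
contact_force: [-0.4, 0.7, -1.5]
opening: 0.0502
```

>>> arm_command --steps '[[[0,0,0],[0,0,0],0.3],[[0,0,0],[0,0,0],0.3]]'

```text
t: 15.3
tool_pos: [0.4642, 0.1403, 0.0744]
tool_rot: [-0.011, -2.217, 2.218]
contact_force: [1.0, 0.2, -1.8]
opening: 0.0501
```

```bash
python3 -c "
from h import *
go(.466,.142,.019,90)"
```

```text
t 15.3 pos [0.4642 0.1403 0.0744] yaw -90.5 q6 1.72 open 0.0501 F [ 1.   0.2 -1.8]
shift [-0.002, 0.055, -0.002] turn [-0.0, -0.5, -0.0]
```

>>> arm_command --steps '[[[-0.002,0.03,-0.002],[0,0,0],0.3],[[-0.002,0.048,-0.002],[0,0,0],0.3],[[-0.002,0.055,-0.002],[0,0,0],0.3],[[-0.002,0.055,-0.002],[0,0,0],0.3]]'

```text
t: 15.7
tool_pos: [0.4659, 0.1433, 0.019]
tool_rot: [-0.008, -2.217, 2.218]
contact_force: [0.3, 1.0, -1.0]
opening: 0.05
```

>>> arm_command --steps '[[[0,0.001,0],[0,0,0],0.3],[[0,0.002,0],[0,0,0],0.3],[[0,0.002,0],[0,0,0],0.3]]'

```text
t: 16.0
tool_pos: [0.4664, 0.1438, 0.0176]
tool_rot: [-0.009, -2.218, 2.218]
contact_force: [-0.0, 1.6, -0.0]
opening: 0.05
```

>>> arm_command --steps '[[[0,0.001,0.002],[0,0,0],0.3],[[0,0.002,0.002],[0,0,0],0.3],[[0,0.002,0.002],[0,0,0],0.3]]'

```text
t: 16.3
tool_pos: [0.4672, 0.1424, 0.0175]
tool_rot: [-0.01, -2.22, 2.216]
contact_force: [-4.8, 2.9, 10.7]
opening: 0.0497
```

>>> arm_command --steps '[[[0,0,0],[0,0,0],0.75],[[0,0,0],[0,0,0],0.9],[[0,0,0],[0,0,0],1],[[0,0,0],[0,0,0],1]]'

```text
t: 16.7
tool_pos: [0.467, 0.1422, 0.0173]
tool_rot: [-0.009, -2.219, 2.216]
contact_force: [-0.4, -0.6, -0.6]
opening: 0.0856
```

>>> arm_command --steps '[[[0,-0.03,0],[0,0,0],1],[[0,-0.08,0],[0,0,0],1],[[0,-0.12,0],[0,0,0],1],[[0,-0.13,0],[0,0,0],1]]'

```text
t: 17.1
tool_pos: [0.47, 0.1424, 0.153]
tool_rot: [0.02, 2.223, -2.217]
contact_force: [-0.9, 0.7, 0.0]
opening: 0.0852
```

```bash
python3 -c "
from h import *
d=ctrl.get_image('wrist');save(d,'w12')
go(.56,.29,.20,147);go(.56,.29,.2,110)"
```

```text
t 17.15 pos [0.4697 0.1424 0.1524] yaw -90.4 q6 1.72 open 0.0856 F [ 0.3 -0.1  0.8]
shift [-0.09, -0.046, -0.148] turn [-0.1, -57.4, -0.6]
t 17.15 pos [0.4697 0.1424 0.1524] yaw -90.4 q6 1.72 open 0.0856 F [ 0.3 -0.1  0.8]
shift [-0.09, -0.046, -0.148] turn [0.0, -20.4, -0.5]
```

View pics/w12.png

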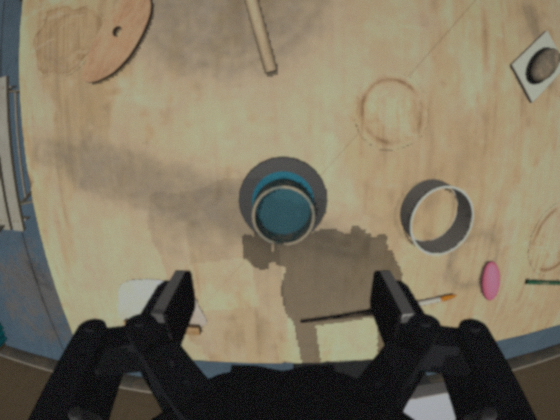

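```bash
python3 -c "
from h import *
go(.622,.295,.15,54)"
```

```text
t 17.15 pos [0.4697 0.1424 0.1524] yaw -90.4 q6 1.72 open 0.0856 F [ 0.3 -0.1  0.8]
shift [-0.151, 0.004, -0.154] turn [0.3, 35.6, -0.5]
```

>>> arm_command --steps '[[[-0.151,0.004,-0.154],[0,35.6,-0.5],1],[[-0.151,0.004,-0.154],[0,35.6,-0.5],1],[[-0.151,0.004,-0.154],[0,35.6,-0.5],1],[[-0.151,0.004,-0.154],[0,35.6,-0.5],1],[[-0.151,0.004,-0.154],[0,35.6,-0.5],1]]'

```text
t: 17.65
tool_pos: [0.6229, 0.2974, 0.1466]
tool_rot: [-0.603, -1.862, 1.855]
contact_force: [-0.7, -0.5, 0.0]
opening: 0.0854
```

>>> arm_command --steps '[[[0,0,0],[0,0,0],1],[[0,0,0],[0,0,0],1]]'

```text
t: 17.85
tool_pos: [0.6215, 0.2969, 0.1434]
tool_rot: [-0.598, -1.858, 1.858]
contact_force: [-0.2, -0.0, 0.1]
opening: 0.0855
```

```bash
cat >> h.py <<'E'
def rectf(d,z,cx,cy,half=0.09,s=0.0005):
    n=int(2*half/s);T=np.array(d['world_from_camera']);K=np.array(d['camera_matrix'])
    X=cx+half-np.arange(n)*s;Y=cy+half-np.arange(n)*s
    P=np.stack(np.meshgrid(X,Y,indexing='ij')+( np.full((n,n),z),),-1)
    c=(P-T[:3,3])@T[:3,:3];a,b,w=c[...,0],-c[...,1],-c[...,2]
    h=np.hypot(a,b)+1e-12;th=np.arctan2(h,w)
    return cv2.remap(d['img'],(K[0,0]*th*a/h+K[0,2]).astype(np.float32),(K[1,1]*th*b/h+K[1,2]).astype(np.float32),cv2.INTER_LINEAR)
E
python3 -c "
from h import *
d=ctrl.get_image('wrist');save(d,'w13')
go(.622,.295,.15,54)
im=rectf(d,.008,.62,.295,.075,.00025)
for i in range(0,600,40): im[i,:]=im[i,:]//1.3; im[:,i]=im[:,i]//1.3
save({'img':im},'w13r')"
```

```text
t 17.9 pos [0.6214 0.2965 0.1442] yaw -126.1 q6 2.54 open 0.0855 F [ 0.5 -0.4 -0.4]
shift [-0.001, -0.006, 0.001] turn [-0.1, -0.1, 0.4]
```

View pics/w13.png

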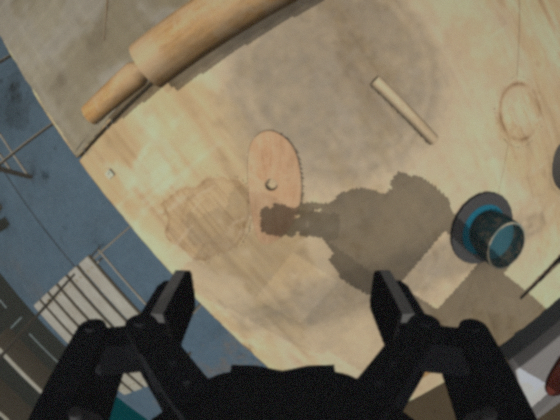

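View pics/w13r.png

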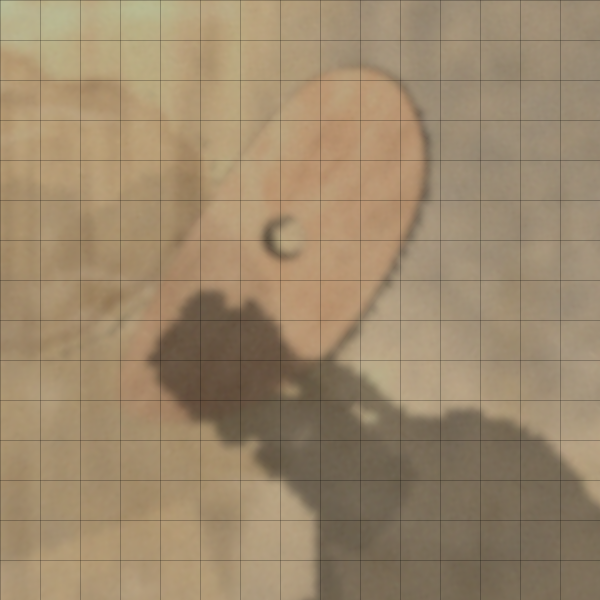

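```bash
python3 -c "
from h import *
from scipy.optimize import least_squares
a=[(245,145),(300,88),(355,66),(400,88),(425,140),(425,190),(405,250),(370,310),(330,358),(170,265),(130,360)]
A=np.array([(.695-r*.00025,.37-c*.00025) for c,r in a])
b=[(262,66),(283,95),(287,125),(280,165),(262,195),(225,245),(190,272),(160,283),(130,287),(105,283)]
B=np.array([(.704-r*.0004,.375-c*.0004) for c,r in b])
for nm,P in [('wrist',A),('top',B),('both',np.vstack([A,B]))]:
  def f(p,P=P):
    c,s=np.cos(p[2]),np.sin(p[2]);u=(P-p[:2])@np.array([[c,-s],[s,c]])
    e=np.sqrt((u[:,0]/.0535)**2+(u[:,1]/.024)**2);return (e-1)*.03
  r=least_squares(f,[.62,.295,np.radians(144)],loss='soft_l1',f_scale=.003)
  print(nm,r.x[:2].round(4),np.degrees(r.x[2]).round(1),(r.fun*1e3).round(1))
d=ctrl.get_image('top')
im=np.clip(rect(d,.008,.62,.295,.075,.00025).astype(float)*1.8,0,255).astype(np.uint8)
save({'img':im},'t13r')
"
```

```text
wrist [0.6312 0.2988] 146.4 [ 1.   2.4  1.1 -1.6 -0.6  1.2  1.9  1.6  0.7 -0.   2.9]
top [0.6314 0.2961] 142.1 [ 1.  -1.9 -1.2  1.1  0.4  1.4  0.2 -1.6 -1.4  1.1]
both [0.632  0.2974] 144.5 [ 2.1  3.5  1.6 -2.3 -2.4 -0.7  0.4  0.8  0.7  0.4  3.   0.2 -0.5  1.2
  3.7  2.7  2.5  0.5 -1.7 -1.7  1. ]
```

View pics/t13r.png

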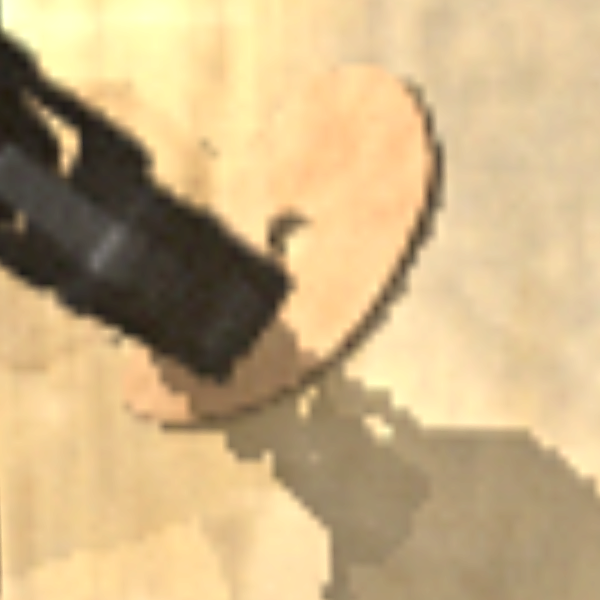

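```bash
python3 -c "
from h import *
go(.6308,.2985,.0,54.5)"
```

```text
t 17.95 pos [0.6216 0.2964 0.145 ] yaw -126.1 q6 2.54 open 0.0854 F [-0.1  0.1  0.2]
shift [-0.007, 0.145, -0.007] turn [-0.0, -0.6, 0.3]
```

>>> arm_command --steps '[[[-0.007,0.03,-0.007],[0,-0.6,0.3],0.8],[[-0.007,0.08,-0.007],[0,-0.6,0.3],0.8],[[-0.007,0.115,-0.007],[0,-0.6,0.3],0.8],[[-0.007,0.125,-0.007],[0,-0.6,0.3],0.8],[[-0.007,0.125,-0.007],[0,-0.6,0.3],0.8]]'

```text
t: 18.45
tool_pos: [0.6289, 0.2971, 0.0181]
tool_rot: [-0.594, -1.863, 1.867]
contact_force: [-0.1, 0.3, 0.7]
opening: 0.0686
```

```bash
python3 -c "
from h import *
d=ctrl.get_image('wrist');save(d,'w14')
go(.6308,.2985,.0,54.5)"
```

```text
t 18.5 pos [0.6308 0.2979 0.0207] yaw -125.6 q6 2.53 open 0.0683 F [-0.1  0.2  0.9]
shift [0.0, 0.021, -0.0] turn [0.0, -0.1, 0.0]
```

View pics/w14.png

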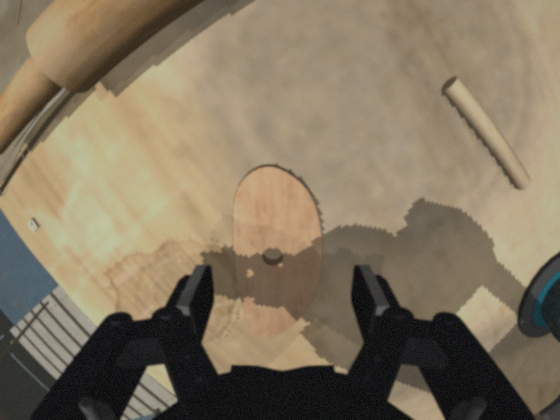

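>>> arm_command --steps '[[[0,0.012,0],[0,0,0],0.8],[[0,0.019,0],[0,0,0],0.8],[[0,0.021,0],[0,0,0],0.8],[[0,0.021,0],[0,0,0],0.8]]'

```text
t: 18.9
tool_pos: [0.6307, 0.2979, -0.0003]
tool_rot: [-0.598, -1.866, 1.866]
contact_force: [0.1, 0.3, -0.1]
opening: 0.0682
```

>>> arm_command --steps '[[[0,0,0],[0,0,0],0.65],[[0,0,0],[0,0,0],0.55],[[0,0,0],[0,0,0],0.5],[[0,0,0],[0,0,0],0.4],[[0,0,0],[0,0,0],0.4]]' --force 20

```text
t: 19.4
tool_pos: [0.6312, 0.2982, 0.0004]
tool_rot: [-0.599, -1.867, 1.866]
contact_force: [-0.2, -0.1, 2.6]
opening: 0.046
```

Gripped at 46 mm. Lifting.

>>> arm_command --steps '[[[0,-0.01,0],[0,0,0],0.4],[[0,-0.03,0],[0,0,0],0.4],[[0,-0.07,0],[0,0,0],0.4],[[0,-0.1,0],[0,0,0],0.4]]'

```text
t: 19.8
tool_pos: [0.6318, 0.2983, 0.1039]
tool_rot: [-0.601, -1.87, 1.865]
contact_force: [1.1, -0.1, 0.3]
opening: 0.0454
```

```bash
python3 -c "
from h import *
d=ctrl.get_image('wrist');save(d,'w15')
go(.4675,-.304,.12,164.6)"
```

```text
t 19.85 pos [0.6351 0.2996 0.1109] yaw -125.5 q6 2.53 open 0.0453 F [2.6 1.6 4.4]
shift [-0.215, -0.014, 0.588] turn [0.8, 69.9, 0.0]
```

View pics/w15.png

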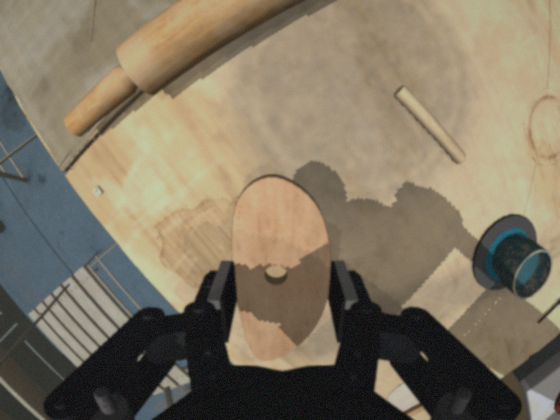

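```bash
python3 -c "
from h import *
d=ctrl.get_image('wrist');o=ctrl.get_obs();p=np.array(o['tool_pos']);A=R.from_rotvec(o['tool_rot']).as_matrix()
print(p.round(4))
for rc in [(175,275),(360,270),(250,231),(250,329),(300,237),(300,332),(272,275)]: print(rc,((at_z(d,rc,p[2]+.008,True)-p)@A).round(4))
"
```

```text
[0.6353 0.2996 0.1093]
(175, 275) [-0.0517 -0.0076 -0.0033]
(360, 270) [ 0.0558 -0.0083 -0.0072]
(250, 231) [-0.0157 -0.0076 -0.0244]
(250, 329) [-0.016  -0.0081  0.0218]
(300, 237) [ 0.0129 -0.0078 -0.0233]
(300, 332) [ 0.0126 -0.0084  0.0252]
(272, 275) [-0.0041 -0.0079 -0.0037]
```

>>> arm_command --steps '[[[-0.215,-0.014,0.588],[0.8,69.9,0],0.4],[[-0.215,-0.014,0.588],[0.8,69.9,0],0.4],[[-0.215,-0.014,0.588],[0.8,69.9,0],0.4],[[-0.215,-0.014,0.588],[0.8,69.9,0],0.4],[[-0.215,-0.014,0.588],[0.8,69.9,0],0.4]]'

```text
t: 20.4
tool_pos: [0.5649, 0.0552, 0.108]
tool_rot: [-1.111, -1.352, 1.35]
contact_force: [0.4, -0.7, 0.2]
opening: 0.0456
```

```bash
python3 -c "
from h import *
go(.467,-.306,.12,164.6)"
```

```text
t 20.4 pos [0.5649 0.0552 0.108 ] yaw -168.9 q6 2.91 open 0.0456 F [ 0.4 -0.7  0.2]
shift [-0.335, -0.012, 0.166] turn [0.1, 26.5, 0.0]
```

>>> arm_command --steps '[[[-0.335,-0.012,0.166],[0,3,0],0.4],[[-0.335,-0.012,0.166],[0,5,0],0.4],[[-0.335,-0.012,0.166],[0,8,0],0.4],[[-0.335,-0.012,0.166],[0,12,0],0.4],[[-0.335,-0.012,0.166],[0,16,0],0.4]]'

```text
t: 20.9
tool_pos: [0.499, -0.1859, 0.1163]
tool_rot: [-1.25, -1.146, 1.144]
contact_force: [0.5, 0.7, -0.5]
opening: 0.0452
```

```bash
python3 -c "
from h import *
go(.467,-.306,.12,164.6)"
```

```text
t 20.9 pos [ 0.499  -0.1859  0.1163] yaw 175.0 q6 2.73 open 0.0452 F [ 0.5  0.7 -0.5]
shift [-0.122, -0.004, 0.021] turn [0.1, 10.4, 0.0]
```

>>> arm_command --steps '[[[-0.122,-0.004,0.021],[0,10.4,0],0.4],[[-0.122,-0.004,0.021],[0,10.4,0],0.4],[[-0.122,-0.004,0.021],[0,10.4,0],0.4],[[-0.122,0.03,0.021],[0,10.4,0],0.4],[[-0.122,0.05,0.021],[0,10.4,0],0.4]]'

```text
t: 21.4
tool_pos: [0.4665, -0.3064, 0.0653]
tool_rot: [-1.326, -1.008, 1.006]
contact_force: [-0.8, -0.2, -0.1]
opening: 0.0457
```

>>> arm_command --steps '[[[0,0,0],[0,0,0],0.4],[[0,0,0],[0,0,0],0.4]]'

```text
t: 21.6
tool_pos: [0.4663, -0.3063, 0.0655]
tool_rot: [-1.325, -1.008, 1.006]
contact_force: [0.4, -0.1, -0.2]
opening: 0.0458
```

```bash
python3 -c "
from h import *
d=ctrl.get_image('wrist');save(d,'w16')
go(.467,-.306,.012,164.6)"
```

```text
t 21.65 pos [ 0.467  -0.3067  0.0665] yaw 164.5 q6 2.7 open 0.0456 F [-0.   0.1  0.8]
shift [0.001, 0.054, 0.0] turn [0.1, -0.1, 0.0]
```

View pics/w16.png

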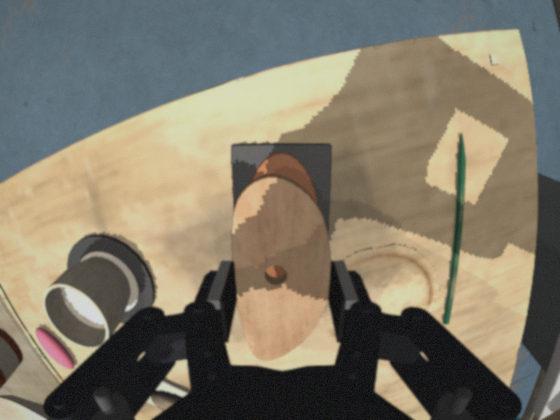

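>>> arm_command --steps '[[[0.001,0.035,0],[0,0,0],0.4],[[0.001,0.05,0],[0,0,0],0.4],[[0.001,0.058,0],[0,0,0],0.4],[[0.001,0.059,0],[0,0,0],0.4]]'

```text
t: 22.05
tool_pos: [0.4671, -0.3053, 0.0069]
tool_rot: [-1.326, -1.009, 1.006]
contact_force: [-0.7, -0.3, -0.5]
opening: 0.0455
```

>>> arm_command --steps '[[[0,0.001,0],[0,0,0],0.4],[[0,0.001,0],[0,0,0],0.4]]'

```text
t: 22.25
tool_pos: [0.4677, -0.3058, 0.007]
tool_rot: [-1.327, -1.009, 1.006]
contact_force: [-0.2, 1.0, -1.2]
opening: 0.0456
```

>>> arm_command --steps '[[[0,0,0],[0,0,0],0.58],[[0,0,0],[0,0,0],0.7],[[0,0,0],[0,0,0],0.75],[[0,-0.02,0],[0,0,0],0.75],[[0,-0.06,0],[0,0,0],0.75]]'

```text
t: 22.75
tool_pos: [0.4651, -0.3037, 0.0639]
tool_rot: [-1.319, -1.006, 1.006]
contact_force: [0.5, 0.6, 0.7]
opening: 0.0639
```

>>> arm_command --steps '[[[0,-0.04,0],[0,0,0],1],[[0,-0.08,0],[0,0,0],1],[[0,-0.1,0],[0,0,0],1]]'

```text
t: 23.05
tool_pos: [0.4669, -0.3054, 0.1686]
tool_rot: [-1.325, -1.009, 1.006]
contact_force: [0.6, 0.2, -0.5]
opening: 0.0854
```

```bash
python3 -c "
from h import *
d=ctrl.get_image('wrist');save(d,'w17')
go(.24,-.55,.2,164.6)"
```

```text
t 23.1 pos [ 0.468  -0.3063  0.1714] yaw 164.5 q6 2.7 open 0.0853 F [ 0.8 -0.8  2.7]
shift [-0.296, -0.029, 0.154] turn [0.3, -0.1, -0.0]
```

View pics/w17.png

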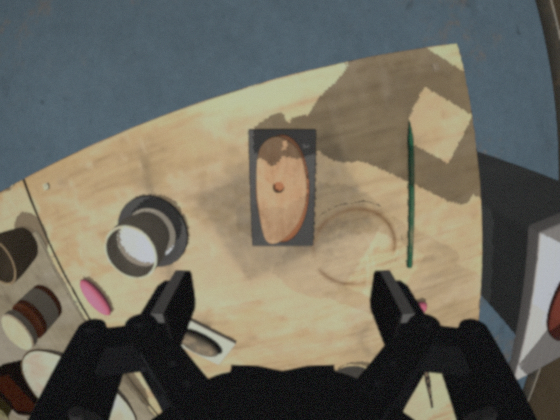

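Rib rests on its tile at about (190,282). I'll clear the view for a final check.

>>> arm_command --steps '[[[-0.296,-0.03,0.154],[0,0,0],1],[[-0.296,-0.03,0.154],[0,0,0],1],[[-0.296,-0.03,0.154],[0,0,0],1],[[-0.296,-0.03,0.154],[0,0,0],1],[[-0.296,-0.03,0.154],[0,0,0],1]]'

```text
t: 23.6
tool_pos: [0.2961, -0.4885, 0.1911]
tool_rot: [-1.329, -1.01, 1.006]
contact_force: [-0.0, -0.2, 0.2]
opening: 0.0857
```

```bash
python3 -c "
from h import *
go(.24,-.55,.2,164.6)
d=ctrl.get_image('top');save(d,'t18')
L=[('bc',.051,.4645,.142),('wc',.058,.617,-.2985),('rt',.014,.4675,-.304),('pt',.013,.6212,-.144)]
ims=[]
for n,z,x,y in L:
    im=np.clip(rect(d,z,x,y,.07,.00035).astype(float)*1.6,0,255).astype(np.uint8)
    im[200,::2]=255;im[::2,200]=255
    ims.append(cv2.resize(im,(300,300)))
save({'img':np.vstack([np.hstack(ims[:2]),np.hstack(ims[2:])])},'t18r')
"
```

```text
t 23.6 pos [ 0.2961 -0.4885  0.1911] yaw 164.5 q6 2.25 open 0.0857 F [-0.  -0.2  0.2]
shift [-0.074, -0.009, 0.038] turn [0.3, -0.1, -0.0]
```

View pics/t18.png

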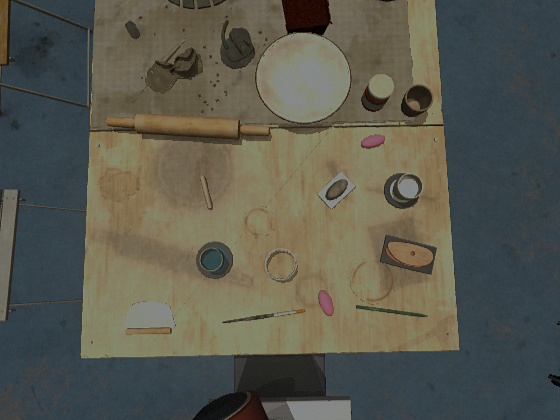

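View pics/t18r.png

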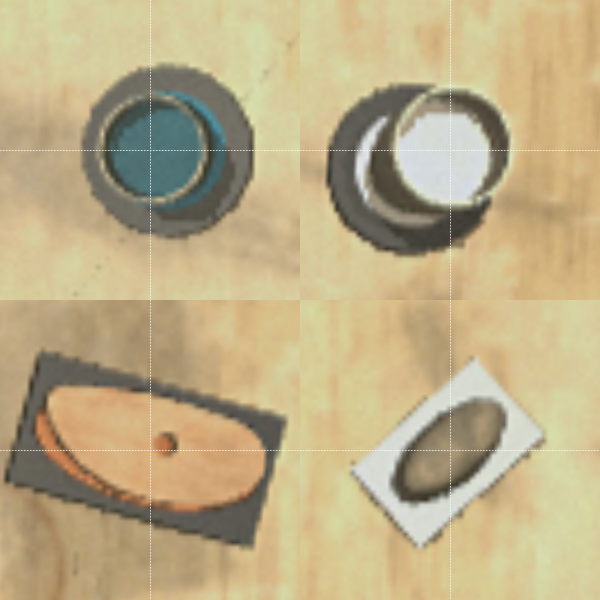

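```bash
python3 -c "
from h import *
print(ctrl.finish_job())"
```

```text
the job is handed in; nothing more can be done
None
```

I placed all four pieces of the kit on their own tiles and handed the job in at about 23.7 s. I gripped and set down each piece once, with no regrasps.

The last top picture, measured against the tile centres, showed:

| Piece | Offset from tile centre | Notes |
|---|---|---|
| Blue cup | about 2 mm | upright |
| White cup | about 1.5 mm | upright |
| Rib | about 3 mm | a few degrees off its outline |
| Pebble | about 0 mm | aligned with its outline |

These offsets carry the camera calibration error of about 2 mm. The camera networks also put the tiles several millimetres away from my own fits, up to about 10 mm for the blue and pebble tiles. I used my fits, which the wrist camera bore out to about 4 mm.

The highest contact force I read was about 12 N, when setting the blue cup down. I did not touch the pink pebbles, the ring or anything else outside the kit, and the arm was clear of everything at the end. No check failed.

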